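# Sort the sieve's rubber feet by feel

## Task

Three rubber-metal feet taken off the nut sieve stand on the bench: squeeze each one between its two steel plates with a light grip and feel whether its rubber still gives. Stand the springy ones upright in the green tray and the hardened ones upright in the red bin, squeezing no foot hard (more than 50 N from a finger spoils it), and leave the other things on the bench where they are.

Things in the scene. Friction and masses are not known exactly. Their poses are not given: they have to be found in the camera images.
- foot_a_center (a point): centre, 22 mm above the underside, of one of three like machine feet: black rubber block between two upright bare steel plates, 44 mm tall, 46 mm wide over the plates' outer faces (own y, z up), 34 mm deep (own x), about 180 g. Grip it across the plates, along its y. Springy or hardened: only feel tells, looks, name and width do not. More than 50 N from each finger spoils it.
- foot_b_center (a point): centre, 22 mm above the underside, of one of three like machine feet: black rubber block between two upright bare steel plates, 44 mm tall, 38 mm wide over the plates' outer faces (own y, z up), 34 mm deep (own x), about 180 g. Grip it across the plates, along its y. Springy or hardened: only feel tells, looks, name and width do not. More than 50 N from each finger spoils it.
- foot_c_center (a point): centre, 22 mm above the underside, of one of three like machine feet: black rubber block between two upright bare steel plates, 44 mm tall, 42 mm wide over the plates' outer faces (own y, z up), 34 mm deep (own x), about 180 g. Grip it across the plates, along its y. Springy or hardened: only feel tells, looks, name and width do not. More than 50 N from each finger spoils it.
- green_tray: green open box fixed to the bench, 200 mm (own x) by 160 (own y), 40 tall, walls and floor 5 mm; origin at the centre of its underside, z up; left or right of the feet, it varies. Holds three feet side by side along its x. For the springy feet: at about 20 N across the plates one gives 8 to 11 mm in all, both plates moving in equally (12.5 N reaches the stop), and springs back.
- red_bin: red open box fixed to the bench, 200 mm (own x) by 160 (own y), 40 tall, walls and floor 5 mm; origin at the centre of its underside, z up; left or right of the feet, it varies. Holds three feet side by side along its x. For the hardened feet: at about 20 N across the plates one gives under 3 mm.
- jar: small glass jar with orange cap, 44 mm across, 55 mm tall, among the feet; origin at the centre of its underside; bystander, leave it
- wrench: steel wrench lying beyond the feet; origin on its underside; bystander, leave it
- screwdriver: screwdriver lying between the feet and the right box; origin on its underside; bystander, leave it
- brush: hand brush lying between the feet and the left box; origin on its underside; bystander, leave it
- bowl: steel bowl, 100 mm across, 45 mm tall, at the far left; origin at the centre of its underside; bystander, leave it
- mug: blue mug, 80 mm across, 90 mm tall, at the far right; origin at the centre of its underside; bystander, leave it

How it is judged:
By the outcome, as a careful person would: the job done as asked, in the order asked, and still so for the second after the job is handed in, with the robot touching nothing.
It also fails if it takes over 66 s, if anything falls off the work surface, if the arm or the gripper's body presses on something with over 40 N, if the wrist force passes 120 N, or if a joint passes its speed limit or range.

## Robot

A 6-joint arm with a two-finger parallel gripper is mounted at the origin on the work surface. World frame = base frame: x ahead of the robot, y to its left, z up, the work surface at z = 0. Lengths are in mm, angles in degrees, forces in N, time in s.
With the tool pointing down it reaches from about 300 to 850 mm from the base axis. Payload 4.2 kg.
Tool frame: the origin (TCP) lies at the very end of the fingers, on their centre line; the grasp point (between the pads) lies 19 mm behind it; z points along the fingers, y is the direction in which the jaws open and shut (so a half turn about z gives the same grasp; the last joint's range is limited). The gripper opens to 91 mm and grips with 3 to 60 N. Pads are 32 mm wide; open, the fingers measure 118 mm over their backs; the gripper's body (76 mm by 178 mm) begins 60 mm behind the grasp point.
Start: joints at [69.958, 18.312, 89.639, -0, 72.044, -1.146], TCP at [186.219, 544.027, 213.976] pointing down, gripper open.
Joint ranges: [-177.97, 177.97], [-48.28, 115.42], [12.27, 149.76], [-77.06, 257.06], [2.81, 150.46], [-146.56, 146.56]. Speed limits (degrees/s): [147.25, 147.25, 180, 180, 180, 180].

## Interface

Orientations are given as [roll, pitch, yaw] about the fixed x, y, z axes, in that order (R = Rz(yaw) Ry(pitch) Rx(roll)).
In Python, from workcell import env gives the robot as it stands. The module is installed in compiled form; this text tells all that it offers.
- The arm moves only by the tool arm_command, never from a script. Its argument "targets" is a list of rows, each a list of 5 numbers: the closure, from 0 (fully open) to 1 (shut), then the shift along the tool's x, y, z each as a share of 50 cm, from -1 to 1, then the turn about the tool's z as a share of pi/4 rad, from -1 to 1. A call has 1 to 8 rows; each row is the pose to reach, as a shift and turn from the pose measured when the call began, along the tool's axes at that moment; what a row does not reach only later rows make up. A row lasts 1/12 s, in which the tool goes at most 41.7 mm and 7.16 degrees, less where a joint would pass 70% of its speed; a pose out of reach is approached as far as the arm can. A call with a number of a shift or a turn outside -1 to 1 is refused whole. A call with a gripper value outside its range is refused whole. The fingers move at their own pace and stop on an object; "squeeze" is the grip in N (left out, the last holds). Time passes only in rows, so rows that repeat a pose let the fingers close. It gives the time, the measured TCP pose, the force and the opening at its end, in the units of the state.
- env.state(): the state, without advancing time (a new reading comes with each control period).
- env.grab_frame(name): name is "scene" or "top" or "wrist"; returns the picture (384x512x3 uint8, red, green, blue); there is no depth.
- env.camera_params(name): a dict with "camera_matrix" (3x3 intrinsics, pixels), "dist_coeffs" ([k1, k2, p1, p2, k3] as OpenCV has them; the pictures are not rectified), "R" (3x3) and "t" (3): a world point X has camera coordinates R X + t; the wrist camera has in their place "hand_eye" (4x4, takes a point from camera to tool coordinates, whose origin is the TCP and whose axes are the flange's). Camera axes: x right, y down, z forward; pixel columns grow to the right and rows downward; lengths in mm; the calibration is good to about 2 mm. A picture is of the moment at which its call begins: read the wrist's pose just before it. camera_params takes no time and is no camera call.
- env.job_done(): hands the job in, once; it reports no verdict.
The state is a dict: "time_s": time; "qpos": joint angles; "qvel": joint speeds; "effort": joint torques, N m; "ee_pos": TCP position; "ee_rot": TCP orientation; "force": force on the tool from outside, world axes, zero at the start; "torque": the same for the moment, N m; "gripper_width": finger opening in mm.
Only numpy, scipy, OpenCV 4.12 (cv2) and the standard library are available. Lean on these libraries where they do the work, as an engineer would, in place of code of your own. Each camera call takes 0.05 s, during which the arm holds its last target.

## Working session

There is one attempt and no reset: what is moved stays moved. The work goes in short steps, Python scripts to look and compute and a tool call to move; the robot and the scene stay as the last step left them, time stands still between calls to the robot, and variables do not carry over. Pictures are saved under pics/ and viewed, and the job is handed in when it is done.

Besides the shell and the picture viewer there is one more tool, called after ">>>" by a JSON object that holds its "name" and its "arguments". arm_command: Moves the arm, as the interface text tells. Shift numbers are shares of 50 cm and turn numbers shares of pi/4 rad, none past 1 either way. Its arguments: {"type":"object","properties":{"targets":{"type":"array"},"squeeze":{"type":"number"}},"required":["targets"]}

```bash
mkdir -p pics
cat > h.py <<'E'
import numpy as np, cv2
from workcell import env
E
python3 - <<'E'
from h import *
np.set_printoptions(precision=3,suppress=True)
print(env.state())
for n in ["scene","top","wrist"]:
    print(n,env.camera_params(n))
for n in ["scene","top"]:
    im=env.grab_frame(n); cv2.imwrite(f"pics/{n}0.png",im[:,:,::-1])
E
```

```text
{'time_s': 0.0, 'qpos': array([69.959, 18.354, 89.705, -0.   , 72.042, -1.145]), 'qvel': array([-0.042, -0.043,  0.06 ,  0.057, -0.013,  0.058]), 'effort': array([  0.004, -41.247, -23.198,   0.073,   0.046,  -0.   ]), 'ee_pos': array([186.044, 543.568, 213.105]), 'ee_rot': array([-179.899,   -0.002,  161.104]), 'force': array([ 0.908, -0.721, -0.63 ]), 'torque': array([-0.068,  0.002, -0.027]), 'gripper_width': 91.18493549776342}
scene {'camera_matrix': array([[350.713,   0.   , 257.09 ],
       [  0.   , 350.713, 186.011],
       [  0.   ,   0.   ,   1.   ]]), 'dist_coeffs': array([0.031, 0.   , 0.   , 0.   , 0.   ]), 'R': array([[-0.714,  0.7  ,  0.015],
       [ 0.386,  0.412, -0.826],
       [-0.584, -0.584, -0.564]]), 't': array([ 421.529, -193.736, 1244.474])}
top {'camera_matrix': array([[456.456,   0.   , 252.012],
       [  0.   , 456.456, 190.377],
       [  0.   ,   0.   ,   1.   ]]), 'dist_coeffs': array([-0.131,  0.   ,  0.   ,  0.   ,  0.   ]), 'R': array([[-0.002, -1.   ,  0.003],
       [-0.991,  0.002, -0.134],
       [ 0.134, -0.004, -0.991]]), 't': array([  16.795,  623.083, 1197.361])}
wrist {'camera_matrix': array([[290.042,   0.   , 256.696],
       [  0.   , 290.042, 193.555],
       [  0.   ,   0.   ,   1.   ]]), 'dist_coeffs': array([-0.06,  0.  ,  0.  ,  0.  ,  0.  ]), 'hand_eye': array([[   0.   ,   -0.957,   -0.29 ,   82.499],
       [   1.   ,    0.   ,    0.001,    0.385],
       [  -0.001,   -0.29 ,    0.957, -169.967],
       [   0.   ,    0.   ,    0.   ,    1.   ]])}
```

View pics/top0.png

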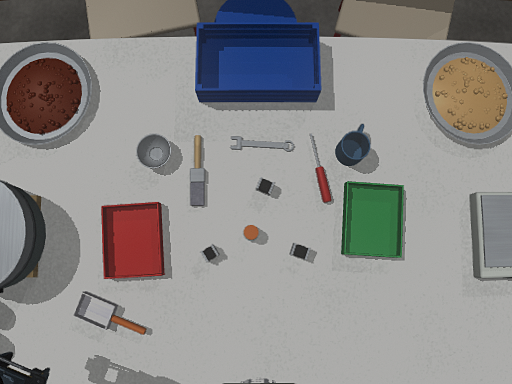

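View pics/scene0.png

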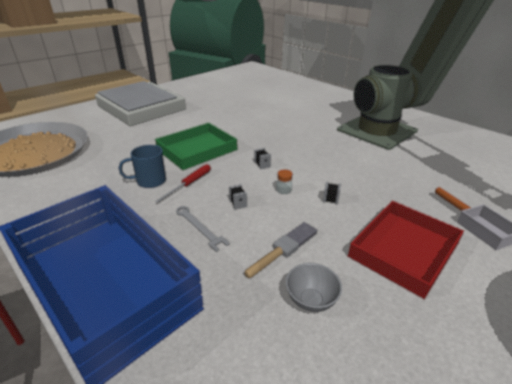

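The top view shows feet at about (265,187), (211,253) and (301,252), the jar at (251,232), the red bin on the left at (133,240) and the green tray on the right at (373,220). I'll zoom in next.

Run:
```python
import cv2,numpy as np
t=cv2.imread("pics/top0.png"); s=cv2.imread("pics/scene0.png")
c=[cv2.resize(t[y-24:y+24,x-24:x+24],(260,260),interpolation=cv2.INTER_CUBIC) for x,y in [(265,187),(211,253),(301,252)]]
d=[cv2.resize(s[y-24:y+24,x-24:x+24],(260,260),interpolation=cv2.INTER_CUBIC) for x,y in [(238,196),(332,192),(262,158)]]
cv2.imwrite("pics/z0.png",np.vstack([np.hstack(c),np.hstack(d)]))
```

```text
(no output)
```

View pics/z0.png

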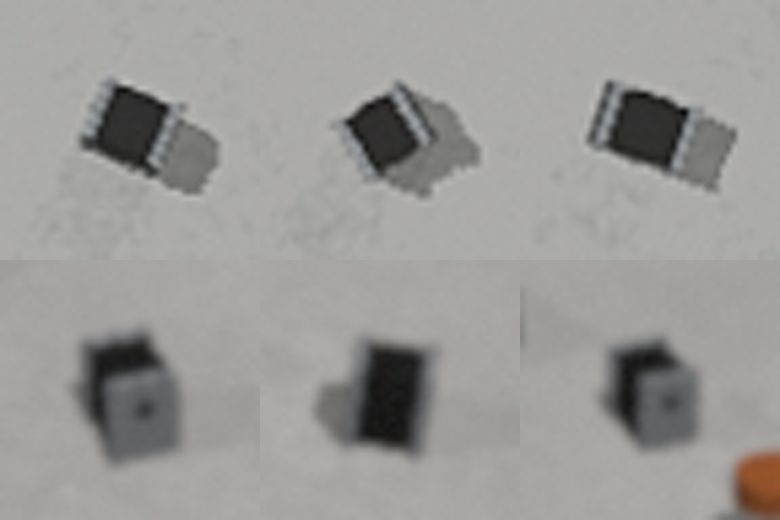

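```bash
cat > h.py <<'E'
import numpy as np, cv2, sys
from workcell import env
from scipy.spatial.transform import Rotation as Ro
np.set_printoptions(precision=2,suppress=True)
def campose(n,st=None):
    p=env.camera_params(n)
    if n!="wrist":
        R=p["R"];t=np.array(p["t"]);return p,R.T,-R.T@t
    H=np.array(p["hand_eye"]); Rt=Ro.from_euler('xyz',st["ee_rot"],degrees=True).as_matrix()
    return p,Rt@H[:3,:3],Rt@H[:3,3]+st["ee_pos"]
def ray(n,uv,st=None):
    p,R,o=campose(n,st)
    q=cv2.undistortPoints(np.array(uv,float).reshape(-1,1,2),p["camera_matrix"],p["dist_coeffs"]).reshape(-1,2)
    d=(R@np.c_[q,np.ones(len(q))].T).T
    return o,d
def plane(n,uv,z,st=None):
    o,d=ray(n,uv,st); return o+d*((z-o[2])/d[:,2])[:,None]
def proj(n,X,st=None):
    p,R,o=campose(n,st)
    Rc=R.T; t=-Rc@o
    return cv2.projectPoints(np.array(X,float).reshape(-1,1,3),cv2.Rodrigues(Rc)[0],t,p["camera_matrix"],p["dist_coeffs"])[0].reshape(-1,2)
def tri(rays):
    A=np.zeros((3,3));b=np.zeros(3)
    for o,d in rays:
        d=d/np.linalg.norm(d);M=np.eye(3)-np.outer(d,d);A+=M;b+=M@o
    X=np.linalg.solve(A,b)
    return X,[np.linalg.norm(np.cross(X-o,d/np.linalg.norm(d))) for o,d in rays]
def go(pos,yaw=None,st=None):
    st=st or env.state()
    Rt=Ro.from_euler('xyz',st["ee_rot"],degrees=True).as_matrix()
    d=Rt.T@(np.array(pos,float)-st["ee_pos"])/500
    dy=0
    if yaw is not None:
        dy=-((yaw-st["ee_rot"][2]+90)%180-90)   # half-turn symmetric
    print("t %.2f pos"%st["time_s"],st["ee_pos"],"rot",st["ee_rot"],"shift shares",np.round(d,4),"turn share %.4f (deg %.1f)"%(dy/45,dy),"dist %.0f rows %.1f / %.1f"%(np.linalg.norm(d)*500,np.linalg.norm(d)*500/41.7,abs(dy)/7.16), "j6 %.1f"%st["qpos"][5])
E
python3 - <<'E'
from h import *
k=260/48
for nm,c,uv in [("P1",(265,187),[(112,80),(84,140),(155,172),(184,105)]),("P2",(211,253),[(85,122),(118,180),(170,140),(140,83)]),("P3",(301,252),[(93,85),(75,143),(162,170),(183,110)])]:
    px=[(c[0]-24+(u+.5)/k-.5,c[1]-24+(v+.5)/k-.5) for u,v in uv]
    X=plane("top",px,44); m=X.mean(0)
    y=(X[3]+X[2]-X[0]-X[1])[:2]/2; x=(X[0]+X[3]-X[1]-X[2])[:2]/2
    print(nm,m,"w",np.linalg.norm(y),"d",np.linalg.norm(x),"ang y",np.degrees(np.arctan2(y[1],y[0])),"ang x",np.degrees(np.arctan2(x[1],x[0])))
print("jar",plane("top",[(251,232)],55))
for nm,uv in [("red",[(102,206),(161,203),(163,276),(106,278)]),("green",[(345,183),(404,185),(401,257),(345,255)])]:
    X=plane("top",uv,40);print(nm,X.mean(0),X[:,:2].tolist())
E
```

```text
P1 [636.09 -20.38  44.  ] w 38.588789491211976 d 35.258702315872355 ang y -112.04299463659953 ang x -24.260939979368725
P2 [454.79 127.48  44.  ] w 32.682532996805456 d 32.300418074235616 ang y -53.54572862799077 ang x 29.185996079633632
P3 [ 458.98 -113.02   44.  ] w 45.57534015825865 d 30.633636626250226 ang y -106.61509169114049 ang x -19.09518118655625
jar [[509.78  18.64  55.  ]]
red [486.97 338.8   40.  ] [[580.7565960035394, 427.39731423697316], [589.0905135672455, 263.46976235799923], [392.5456125149734, 254.32298768117533], [385.4733418688027, 410.02168345001155]]
green [ 542.18 -316.87   40.  ] [[643.3971801249982, -239.39537319602684], [637.7459828422652, -405.1616925049517], [440.14579985333006, -388.622637519885], [447.4475492028665, -234.28293023198088]]
```

Run:
```python
from h import *
go((470,60,240),161.1)
```

```text
t 0.10 pos [186.03 543.58 213.2 ] rot [-179.91   -0.    161.11] shift shares [-0.85 -0.73 -0.05] turn share 0.0001 (deg 0.0) dist 561 rows 13.5 / 0.0 j6 -1.1
```

>>> {"name": "arm_command", "arguments": {"targets": [[0,-0.85,-0.73,-0.05,0],[0,-0.85,-0.73,-0.05,0],[0,-0.85,-0.73,-0.05,0],[0,-0.85,-0.73,-0.05,0],[0,-0.85,-0.73,-0.05,0],[0,-0.85,-0.73,-0.05,0],[0,-0.85,-0.73,-0.05,0],[0,-0.85,-0.73,-0.05,0]]}}

```text
time_s: 0.77
ee_pos: [355.1, 254.9, 228.6]
ee_rot: [-179.9, -0.0, 161.1]
force: [0.7, 0.2, -0.3]
gripper_width: 91.3
```

>>> {"name": "arm_command", "arguments": {"targets": [[0,-0.345,-0.29,-0.02,0],[0,-0.345,-0.29,-0.02,0],[0,-0.345,-0.29,-0.02,0],[0,-0.345,-0.29,-0.02,0],[0,-0.345,-0.29,-0.02,0],[0,-0.345,-0.29,-0.02,0],[0,-0.345,-0.29,-0.02,0],[0,-0.345,-0.29,-0.02,0]]}}

```text
time_s: 1.43
ee_pos: [471.3, 61.3, 238.4]
ee_rot: [-179.9, -0.1, 161.0]
force: [-0.8, 0.8, -0.8]
gripper_width: 90.9
```

Run:
```python
from h import *
import pickle
st=env.state(); im=env.grab_frame("wrist"); cv2.imwrite("pics/w1.png",im[:,:,::-1]); pickle.dump(st,open("w1.pkl","wb"))
print(st["ee_pos"],st["ee_rot"],st["qvel"])
b=cv2.resize(im[:,:,::-1],(800,600),interpolation=cv2.INTER_CUBIC);cv2.imwrite("pics/w1b.png",b)
```

```text
[471.3   61.3  238.36] [-179.9    -0.09  160.99] [ 2.53 -0.72  0.96  0.37  0.26  0.17]
```

View pics/w1b.png

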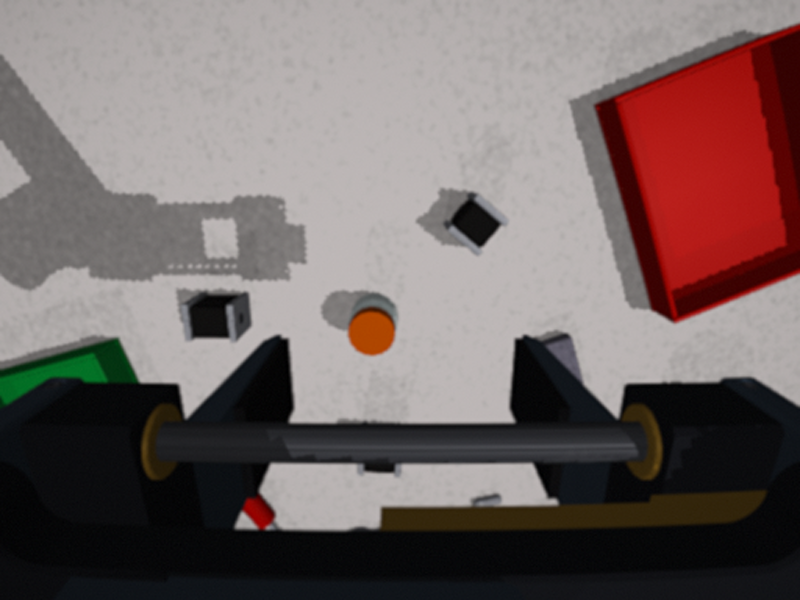

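Run:
```python
import cv2,numpy as np
w=cv2.imread("pics/w1.png")
c=[cv2.resize(w[y-32:y+32,x-32:x+32],(400,400),interpolation=cv2.INTER_CUBIC) for x,y in [(304,142),(139,202)]]
cv2.imwrite("pics/z1.png",np.hstack(c))
t=cv2.imread("pics/top0.png")
c=[cv2.resize(t[y-16:y+16,x-16:x+16],(400,400),interpolation=cv2.INTER_CUBIC) for x,y in [(211,253),(301,252)]]
cv2.imwrite("pics/z2.png",np.hstack(c))
```

```text
(no output)
```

View pics/z1.png

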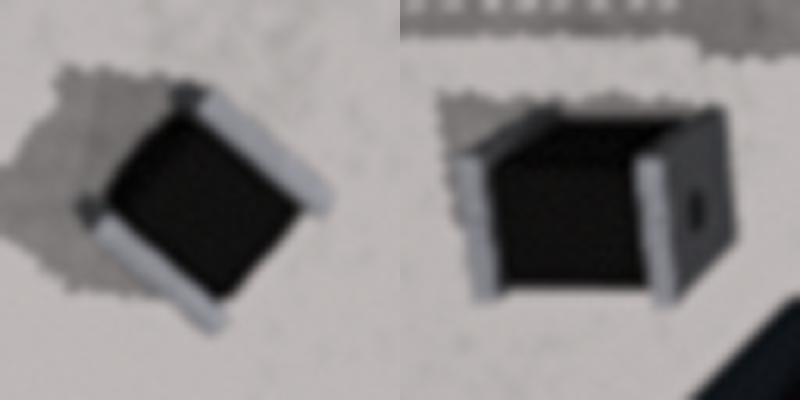

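View pics/z2.png

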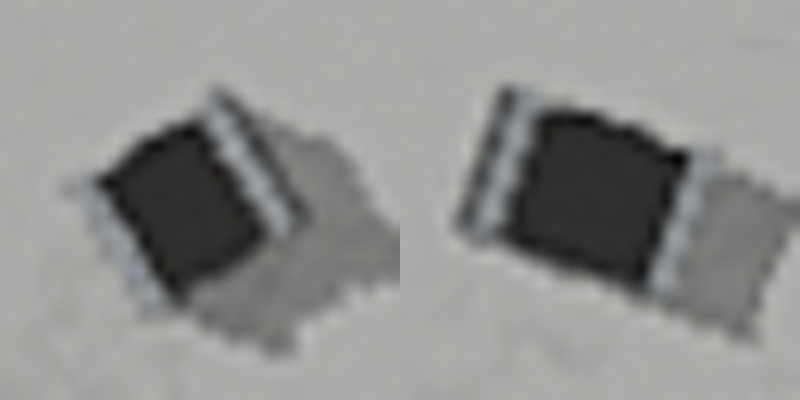

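Run:
```python
from h import *
import pickle
w1=pickle.load(open("w1.pkl","rb"))
def cv(c,h,k,uv): return [(c[0]-h+(u+.5)/k-.5,c[1]-h+(v+.5)/k-.5) for u,v in uv]
W={"P2":cv((304,142),32,6.25,[(93,230),(210,333),(332,195),(215,90)]),"P3":cv((139,202),32,6.25,[(60,158),(262,156),(278,302),(75,300)])}
T={"P2":cv((211,253),16,12.5,[(72,185),(148,312),(292,230),(212,95)]),"P3":cv((301,252),16,12.5,[(118,92),(75,238),(270,296),(318,155)])}
for k in W:
    for nm,src,st in [("wrist",W[k],w1),("top",T[k],None)]:
        X=plane(nm,src,44,st)
        e=[np.linalg.norm(X[i]-X[(i+1)%4]) for i in range(4)]
        a=[np.degrees(np.arctan2(*(X[(i+1)%4]-X[i])[1::-1])) for i in range(4)]
        print(k,nm,X.mean(0),np.array(e),np.array(a))
    ow,dw=ray("wrist",[np.mean(W[k],0)],w1); ot,dt=ray("top",[np.mean(T[k],0)])
    print(k,"tri",*tri([(ow,dw[0]),(ot,dt[0])]))
```

```text
P2 wrist [455.83 131.62  44.  ] [32.19 36.42 31.84 36.12] [  30.52  121.39 -148.93  -59.16]
P2 top [454.36 130.82  44.  ] [31.6  35.28 33.53 35.51] [-148.54  -60.36   31.06  122.77]
P2 tri [454.31 130.41  52.07] [np.float64(0.32470704265714034), np.float64(0.324707042657143)]
P3 wrist [ 460.73 -110.17   44.  ] [44.08 33.2  45.26 32.52] [  71.62  -19.22 -109.29  158.68]
P3 top [ 458.66 -112.72   44.  ] [32.5  43.49 31.82 44.95] [ 162.9  -106.81  -19.71   72.27]
P3 tri [ 459.95 -112.56   40.32] [np.float64(1.4101997947009028), np.float64(1.4101997947009761)]
```

Run:
```python
from h import *
go((455,131,90),210)
```

```text
t 1.48 pos [470.84  62.12 238.4 ] rot [-179.9    -0.1   161.08] shift shares [0.07 0.12 0.3 ] turn share -1.0871 (deg -48.9) dist 164 rows 3.9 / 6.8 j6 -64.9
```

>>> {"name": "arm_command", "arguments": {"targets": [[0,0.075,0.12,0.15,-1],[0,0.075,0.12,0.2,-1],[0,0.075,0.12,0.25,-1],[0,0.075,0.12,0.25,-1],[0,0.075,0.12,0.25,-1],[0,0.075,0.12,0.25,-1],[0,0.075,0.12,0.25,-1],[0,0.075,0.12,0.25,-1]]}}

```text
time_s: 2.15
ee_pos: [453.3, 132.4, 113.2]
ee_rot: [180.0, -0.2, -153.7]
force: [0.7, -0.7, 1.0]
gripper_width: 91.3
```

Run:
```python
from h import *
import pickle
go((455,131,5),210.3)
st=env.state(); im=env.grab_frame("wrist"); cv2.imwrite("pics/w2.png",im[:,:,::-1]); pickle.dump(st,open("w2.pkl","wb"))
b=cv2.resize(im[:,:,::-1],(800,600),interpolation=cv2.INTER_CUBIC);cv2.imwrite("pics/w2b.png",b)
```

```text
t 2.15 pos [453.31 132.39 113.16] rot [ 179.97   -0.19 -153.73] shift shares [-0.   -0.    0.22] turn share -0.0896 (deg -4.0) dist 108 rows 2.6 / 0.6 j6 -101.4
```

View pics/w2b.png

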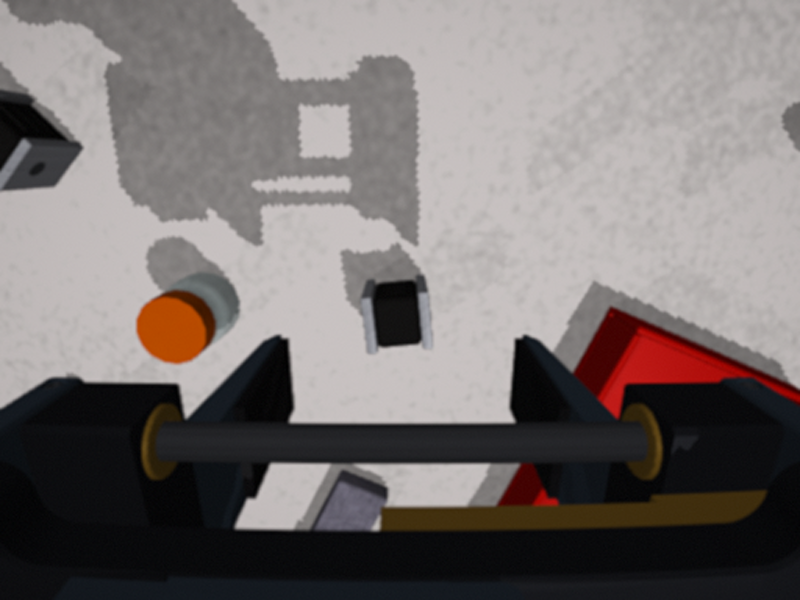

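Run:
```python
from h import *
import pickle
st=pickle.load(open("w2.pkl","rb"))
X=plane("wrist",np.array([(363,296),(427,289),(433,347),(370,353)])/1.5625,44,st)
print(X,X.mean(0),np.degrees(np.arctan2(*(X[1]-X[0])[1::-1])),np.degrees(np.arctan2(*(X[2]-X[3])[1::-1])))
print(env.state()["ee_pos"])
```

```text
[[450.32 107.97  44.  ]
 [431.23 137.69  44.  ]
 [460.09 156.39  44.  ]
 [479.28 125.8   44.  ]] [455.23 131.96  44.  ] 122.72368200365082 122.10996760973252
[453.51 132.15 113.32]
```

>>> {"name": "arm_command", "arguments": {"targets": [[0,-0.003,-0.002,0.08,-0.1],[0,-0.003,-0.002,0.16,-0.1],[0,-0.003,-0.002,0.217,-0.1],[0.3,-0.003,-0.002,0.217,-0.1],[0.5,-0.003,-0.002,0.217,-0.1],[1,-0.003,-0.002,0.217,-0.1],[1,-0.003,-0.002,0.217,-0.1],[1,-0.003,-0.002,0.217,-0.1]], "squeeze": 4}}

```text
time_s: 2.87
ee_pos: [455.2, 132.1, 5.5]
ee_rot: [180.0, -0.1, -149.3]
force: [-0.2, -0.1, 1.4]
gripper_width: 60.9
```

>>> {"name": "arm_command", "arguments": {"targets": [[1,0,0,0,0],[1,0,0,0,0],[1,0,0,0,0],[1,0,0,0,0],[1,0,0,0,0],[1,0,0,0,0]]}}

```text
time_s: 3.37
ee_pos: [455.3, 132.1, 5.8]
ee_rot: [180.0, -0.1, -149.3]
force: [-0.4, -1.7, 3.8]
gripper_width: 35.4
```

>>> {"name": "arm_command", "arguments": {"targets": [[1,0,0,0,0],[1,0,0,0,0],[1,0,0,0,0]]}}

```text
time_s: 3.62
ee_pos: [455.4, 132.1, 5.8]
ee_rot: [180.0, -0.1, -149.3]
force: [-0.9, -1.3, 2.6]
gripper_width: 35.2
```

>>> {"name": "arm_command", "arguments": {"targets": [[1,0,0,0,0],[1,0,0,0,0],[1,0,0,0,0],[1,0,0,0,0],[1,0,0,0,0],[1,0,0,0,0]], "squeeze": 20}}

```text
time_s: 4.12
ee_pos: [455.5, 132.1, 5.8]
ee_rot: [180.0, -0.1, -149.3]
force: [-0.1, 0.1, 1.0]
gripper_width: 27.8
```

Run:
```python
import cv2,numpy as np
t=cv2.imread("pics/top0.png")
c=[cv2.resize(t[y-48:y+48,x-36:x+36],(390,520),interpolation=cv2.INTER_CUBIC) for x,y in [(133,240),(374,220)]]
cv2.imwrite("pics/z3.png",np.hstack(c))
```

```text
(no output)
```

View pics/z3.png

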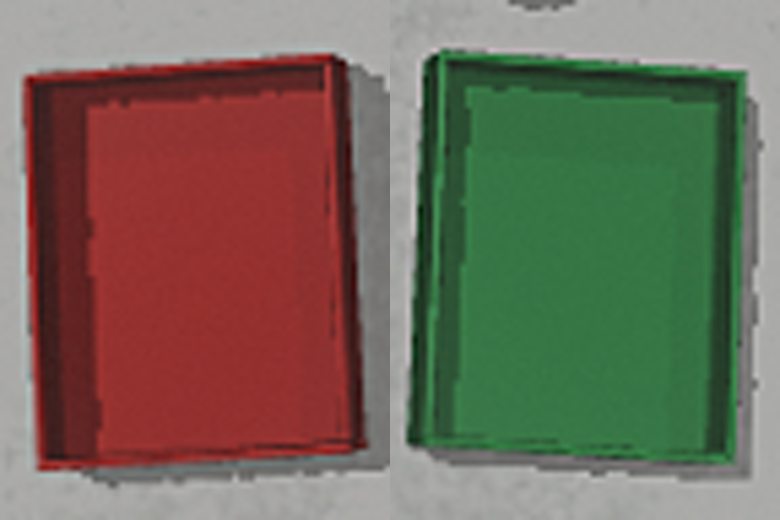

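Run:
```python
from h import *
go((455,132,135),180)
go((540,-315,135),180)
```

```text
t 4.12 pos [455.49 132.12   5.78] rot [ 179.99   -0.07 -149.35] shift shares [ 0.    0.   -0.26] turn share 0.6812 (deg 30.7) dist 129 rows 3.1 / 4.3 j6 -105.8
t 4.12 pos [455.49 132.12   5.78] rot [ 179.99   -0.07 -149.35] shift shares [ 0.31 -0.86 -0.26] turn share 0.6812 (deg 30.7) dist 473 rows 11.3 / 4.3 j6 -105.8
```

Run:
```python
from h import *
k=520/96
for nm,c,uv in [("red",(133,240),[(25,75),(335,57),(356,448),(38,468)]),("green",(374,220),[(47,55),(357,73),(347,463),(33,445)])]:
    px=[(c[0]-36+(u+.5)/k-.5,c[1]-48+(v+.5)/k-.5) for u,v in uv]
    X=plane("top",px,40)
    print(nm,X.mean(0),[np.linalg.norm(X[i]-X[(i+1)%4]) for i in range(4)],[np.degrees(np.arctan2(*(X[(i+1)%4]-X[i])[1::-1])) for i in range(4)])
```

```text
red [489.07 343.29  40.  ] [np.float64(159.3903301762554), np.float64(194.98980903179807), np.float64(160.84423003424828), np.float64(197.33835912160404)] [np.float64(-86.68672179780226), np.float64(-175.78390622405414), np.float64(94.15611428877888), np.float64(3.7882410162842346)]
green [ 543.8  -316.99   40.  ] [np.float64(160.9668061448771), np.float64(198.06748402456137), np.float64(160.04728017452558), np.float64(196.41531934807523)] [np.float64(-93.31998512924892), np.float64(176.15703841476278), np.float64(86.09078958546635), np.float64(-3.576652996806249)]
```

>>> {"name": "arm_command", "arguments": {"targets": [[1,0,0,-0.08,0],[1,0,0,-0.16,0],[1,0,0,-0.24,0.1],[1,0.03,-0.086,-0.28,0.2],[1,0.06,-0.17,-0.28,0.4],[1,0.09,-0.25,-0.28,0.5],[1,0.12,-0.33,-0.28,0.6],[1,0.15,-0.41,-0.28,0.66]]}}

```text
time_s: 4.78
ee_pos: [492.7, -70.7, 145.6]
ee_rot: [-180.0, -0.1, -179.2]
force: [1.3, 0.2, -1.6]
gripper_width: 28.0
```

Run:
```python
from h import *
go((602,-321,100),176.3)
```

```text
t 4.78 pos [492.69 -70.69 145.58] rot [-179.99   -0.11 -179.22] shift shares [-0.21 -0.5   0.09] turn share 0.0996 (deg 4.5) dist 277 rows 6.6 / 0.6 j6 -100.2
```

>>> {"name": "arm_command", "arguments": {"targets": [[1,-0.212,-0.504,0,0.1],[1,-0.212,-0.504,0,0.1],[1,-0.212,-0.504,0,0.1],[1,-0.212,-0.504,0,0.1],[1,-0.212,-0.504,0.0,0.1],[1,-0.212,-0.504,0.05,0.1],[1,-0.212,-0.504,0.09,0.1],[1,-0.212,-0.504,0.09,0.1]]}}

```text
time_s: 5.45
ee_pos: [600.3, -325.0, 92.6]
ee_rot: [179.9, -0.6, 176.1]
force: [-1.5, 0.6, -3.4]
gripper_width: 27.9
```

```bash
sed -i 's/precision=2/precision=3/' h.py
cat > snap.py <<'E'
from h import *
import pickle
n=sys.argv[1]
st=env.state(); im=env.grab_frame("wrist"); pickle.dump(st,open(n+".pkl","wb"))
cv2.imwrite(f"pics/{n}.png",im[:,:,::-1])
cv2.imwrite(f"pics/{n}b.png",cv2.resize(im[:,:,::-1],(800,600),interpolation=cv2.INTER_CUBIC))
E
python3 snap.py w3
python3 - <<'E'
from h import *
go((602,-321,11.5),176.3)
E
```

```text
t 5.50 pos [ 599.777 -322.393   94.694] rot [179.793  -0.598 176.115] shift shares [-0.006  0.003  0.166] turn share -0.0041 (deg -0.2) dist 83 rows 2.0 / 0.0 j6 -115.3
```

View pics/w3b.png

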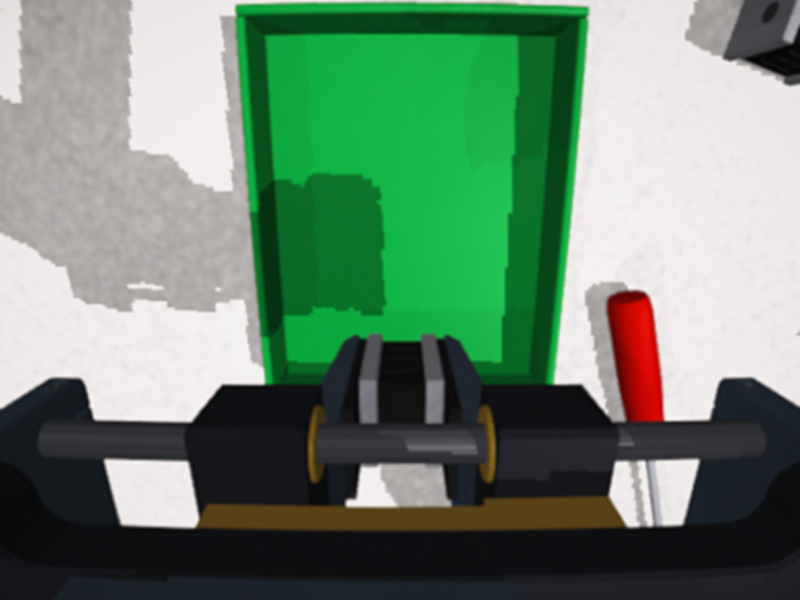

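Run:
```python
from h import *
import pickle
st=pickle.load(open("w3.pkl","rb"))
uv=np.array([(237,8),(588,10)])/1.5625
X=plane("wrist",uv,40,st); print(X, np.linalg.norm(X[0]-X[1]))
# near-edge of tray: midpoint + 100 along x axis
e=(X[0]-X[1]); xa=np.array([-e[1],e[0]])/np.hypot(*e[:2]); xa=xa if xa[0]>0 else -xa
print(X.mean(0)[:2]+100*xa, np.degrees(np.arctan2(xa[1],xa[0])))
# far inner corners where back wall meets? check depth of floor via near inner corners at floor
Xf=plane("wrist",np.array([(268,38),(555,35)])/1.5625,38,st);print(Xf)
# triangulated rim corner heights with top view
k=520/96
for (u,v),w in [((33,445),uv[1]),((347,463),uv[0])]:
    px=(374-36+(u+.5)/k-.5,220-48+(v+.5)/k-.5)
    ot,dt=ray("top",[px]);ow,dw=ray("wrist",[w],st);print(tri([(ot,dt[0]),(ow,dw[0])]))
```

```text
[[ 444.013 -386.888   40.   ]
 [ 455.034 -230.82    40.   ]] 156.45617691062236
[ 549.275 -315.898] -4.039414728328461
[[ 457.064 -375.062   38.   ]
 [ 464.358 -245.159   38.   ]]
(array([ 452.518, -230.486,   37.315]), [np.float64(1.8758742036891343), np.float64(1.8758742036890252)])
(array([ 439.966, -392.093,   29.188]), [np.float64(1.872772952918814), np.float64(1.8727729529187978)])
```

>>> {"name": "arm_command", "arguments": {"targets": [[1,-0.005,0.003,0.06,0],[1,-0.005,0.003,0.12,0],[1,-0.005,0.003,0.155,0],[1,-0.005,0.003,0.166,0],[1,-0.005,0.003,0.166,0],[1,-0.005,0.003,0.166,0]]}}

```text
time_s: 6.0
ee_pos: [601.7, -319.9, 12.5]
ee_rot: [179.8, -0.6, 176.2]
force: [-0.2, 1.0, -2.2]
gripper_width: 27.9
```

>>> {"name": "arm_command", "arguments": {"targets": [[1,0,0,0.003,0],[1,0,0,0.003,0],[0.6,0,0,0.003,0],[0.6,0,0,0.003,0],[0.5,0,0,0.003,0],[0.4,0,0,0.003,0],[0.3,0,0,0.003,0],[0.3,0,0,0.003,0]]}}

```text
time_s: 6.67
ee_pos: [601.9, -320.1, 11.3]
ee_rot: [179.8, -0.5, 176.1]
force: [-0.2, -0.5, -0.2]
gripper_width: 60.6
```

>>> {"name": "arm_command", "arguments": {"targets": [[0.3,0,0,-0.07,0],[0.3,0,0,-0.15,0],[0.2,0,0,-0.23,0],[0,0.06,0.09,-0.25,0],[0,0.12,0.18,-0.25,0],[0,0.18,0.26,-0.25,0.1],[0,0.24,0.34,-0.25,0.2],[0,0.27,0.39,-0.25,0.3]]}}

```text
time_s: 7.33
ee_pos: [495.0, -141.2, 138.2]
ee_rot: [179.9, -0.5, 162.4]
force: [0.5, 1.3, 0.4]
gripper_width: 90.9
```

Run:
```python
from h import *
go((460,-111,110),162)
```

```text
t 7.33 pos [ 495.003 -141.205  138.189] rot [179.931  -0.528 162.379] shift shares [0.085 0.036 0.057] turn share 0.0084 (deg 0.4) dist 54 rows 1.3 / 0.1 j6 -89.7
```

>>> {"name": "arm_command", "arguments": {"targets": [[0,0.085,0.036,0.057,0],[0,0.085,0.036,0.057,0],[0,0.085,0.036,0.057,0],[0,0.085,0.036,0.057,0]]}}

```text
time_s: 7.67
ee_pos: [460.0, -110.9, 110.5]
ee_rot: [179.9, -0.5, 162.4]
force: [0.3, -0.0, -1.1]
gripper_width: 90.9
```

```bash
python3 snap.py w4
python3 - <<'E'
from h import *
go((460,-111,5),162)
E
```

```text
t 7.72 pos [ 461.18  -111.647  110.939] rot [179.935  -0.361 162.387] shift shares [0.001 0.    0.212] turn share 0.0086 (deg 0.4) dist 106 rows 2.5 / 0.1 j6 -87.5
```

View pics/w4b.png

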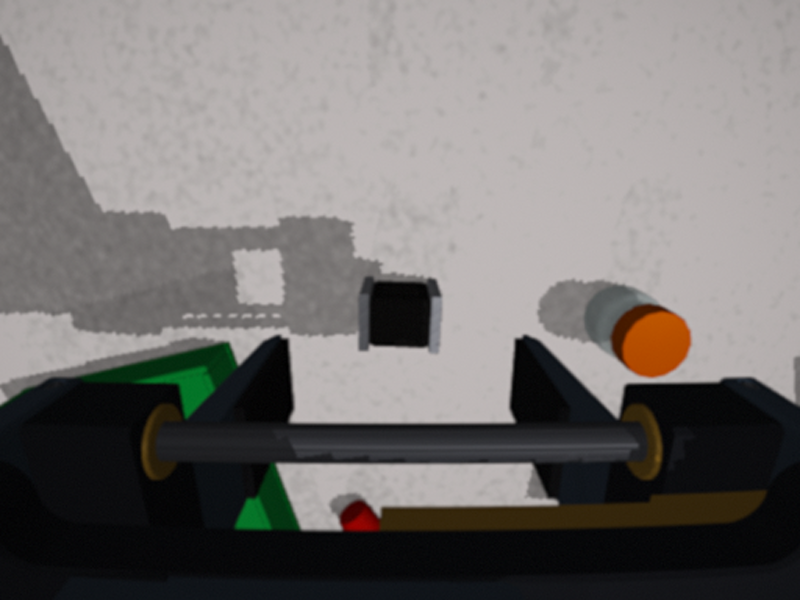

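The foot sits at (400,315), centred and square between the fingers. I'm going down onto it now.

>>> {"name": "arm_command", "arguments": {"targets": [[0.1,0,0,0.08,0],[0.2,0,0,0.16,0],[0.3,0,0,0.21,0],[0.4,0,0,0.211,0],[1,0,0,0.211,0],[1,0,0,0.211,0],[1,0,0,0.211,0],[1,0,0,0.211,0]], "squeeze": 4}}

```text
time_s: 8.38
ee_pos: [462.5, -112.0, 7.2]
ee_rot: [179.9, -0.1, 162.4]
force: [0.8, -1.4, 2.5]
gripper_width: 44.0
```

>>> {"name": "arm_command", "arguments": {"targets": [[1,0,0,0,0],[1,0,0,0,0],[1,0,0,0,0],[1,0,0,0,0]]}}

```text
time_s: 8.72
ee_pos: [462.4, -111.9, 7.4]
ee_rot: [179.9, -0.1, 162.4]
force: [-0.9, -0.3, 1.2]
gripper_width: 43.2
```

>>> {"name": "arm_command", "arguments": {"targets": [[1,0,0,0,0],[1,0,0,0,0],[1,0,0,0,0],[1,0,0,0,0],[1,0,0,0,0],[1,0,0,0,0]], "squeeze": 20}}

```text
time_s: 9.22
ee_pos: [462.2, -111.8, 7.4]
ee_rot: [179.9, -0.1, 162.4]
force: [-0.4, 0.7, 0.1]
gripper_width: 36.1
```

>>> {"name": "arm_command", "arguments": {"targets": [[1,0,0,-0.08,0],[1,0,0,-0.16,0],[1,-0.01,-0.02,-0.24,0],[1,-0.04,-0.09,-0.25,-0.1],[1,-0.08,-0.17,-0.25,-0.2],[1,-0.13,-0.25,-0.25,-0.3],[1,-0.17,-0.33,-0.25,-0.3],[1,-0.2,-0.4,-0.25,-0.31]]}}

```text
time_s: 9.88
ee_pos: [496.6, -326.9, 131.8]
ee_rot: [179.9, -0.1, 176.4]
force: [0.2, 0.2, -1.3]
gripper_width: 35.6
```

Run:
```python
from h import *
go((545,-317,90),176.3)
```

```text
t 9.88 pos [ 496.59  -326.943  131.791] rot [179.899  -0.061 176.359] shift shares [-0.096  0.026  0.084] turn share 0.0013 (deg 0.1) dist 65 rows 1.6 / 0.0 j6 -120.9
```

>>> {"name": "arm_command", "arguments": {"targets": [[1,-0.08,0.02,0,0],[1,-0.096,0.026,0.02,0],[1,-0.096,0.026,0.07,0],[1,-0.096,0.026,0.084,0],[1,-0.096,0.026,0.084,0]]}}

```text
time_s: 10.3
ee_pos: [543.2, -315.5, 86.6]
ee_rot: [179.7, -0.4, 176.4]
force: [-1.1, 0.7, -1.7]
gripper_width: 35.8
```

```bash
python3 snap.py w5
python3 - <<'E'
from h import *
go((545,-317,12.5),176.3)
E
```

```text
t 10.35 pos [ 544.139 -316.067   88.374] rot [179.8    -0.258 176.382] shift shares [-0.003 -0.002  0.152] turn share 0.0018 (deg 0.1) dist 76 rows 1.8 / 0.0 j6 -117.6
```

View pics/w5b.png

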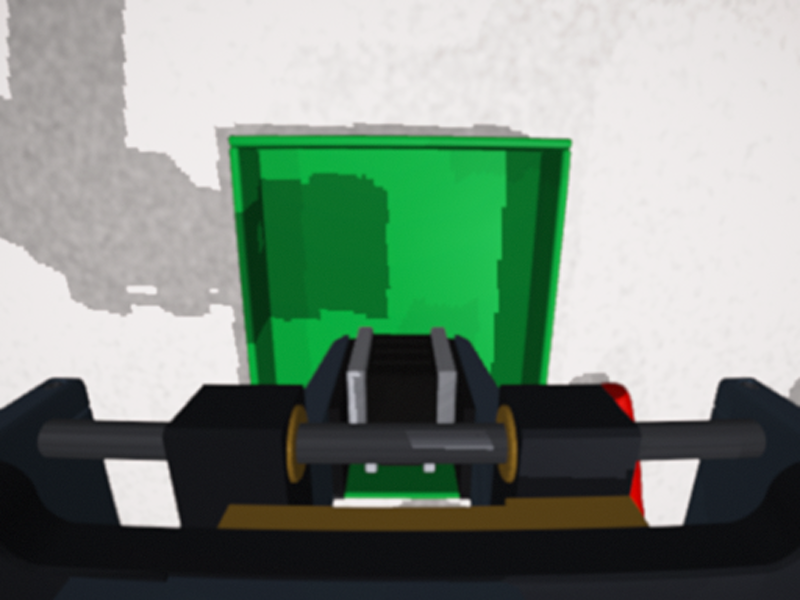

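>>> {"name": "arm_command", "arguments": {"targets": [[1,-0.002,-0.001,0.06,0],[1,-0.002,-0.001,0.12,0],[1,-0.002,-0.001,0.145,0],[1,-0.002,-0.001,0.152,0],[1,-0.002,-0.001,0.152,0],[1,-0.002,-0.001,0.152,0]]}}

```text
time_s: 10.85
ee_pos: [545.7, -316.8, 13.9]
ee_rot: [179.9, -0.1, 176.4]
force: [0.5, -0.4, -2.4]
gripper_width: 35.8
```

>>> {"name": "arm_command", "arguments": {"targets": [[1,0,0,0.003,0],[1,0,0,0.003,0],[0.5,0,0,0.003,0],[0.5,0,0,0.003,0],[0.4,0,0,0.003,0],[0.3,0,0,0.003,0],[0.25,0,0,0.003,0],[0.25,0,0,0.003,0]]}}

```text
time_s: 11.52
ee_pos: [545.9, -317.0, 12.7]
ee_rot: [179.9, -0.1, 176.4]
force: [0.0, 0.5, -0.9]
gripper_width: 67.3
```

>>> {"name": "arm_command", "arguments": {"targets": [[0.25,0,0,-0.07,0],[0.25,0,0,-0.15,0],[0.2,0,0,-0.23,0],[0,-0.03,0.09,-0.25,0],[0,-0.06,0.18,-0.25,0],[0,-0.1,0.26,-0.25,0.1],[0,-0.13,0.34,-0.25,0.2],[0,-0.14,0.42,-0.25,0.3]]}}

```text
time_s: 12.18
ee_pos: [627.0, -124.9, 138.4]
ee_rot: [179.9, 0.0, 162.6]
force: [1.0, -0.8, -0.3]
gripper_width: 91.1
```

Run:
```python
from h import *
go((620,-20,160),158)
```

```text
t 12.18 pos [ 627.027 -124.912  138.396] rot [179.908   0.037 162.631] shift shares [ 0.076  0.196 -0.043] turn share 0.1029 (deg 4.6) dist 107 rows 2.6 / 0.6 j6 -85.0
```

>>> {"name": "arm_command", "arguments": {"targets": [[0,0.076,0.196,0,0.1],[0,0.076,0.196,0,0.1],[0,0.076,0.196,0,0.1],[0,0.076,0.196,0,0.1],[0,0.076,0.196,0,0.1]]}}

```text
time_s: 12.6
ee_pos: [620.0, -18.8, 138.6]
ee_rot: [179.9, 0.0, 158.3]
force: [-0.3, 0.4, 0.4]
gripper_width: 91.3
```

```bash
python3 snap.py w6; python3 -c "
import cv2
w=cv2.imread('pics/w6.png');
cv2.imwrite('pics/w6z.png',cv2.resize(w[150:280,160:350],(760,520),interpolation=cv2.INTER_CUBIC))"
```

```text
(no output)
```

View pics/w6z.png

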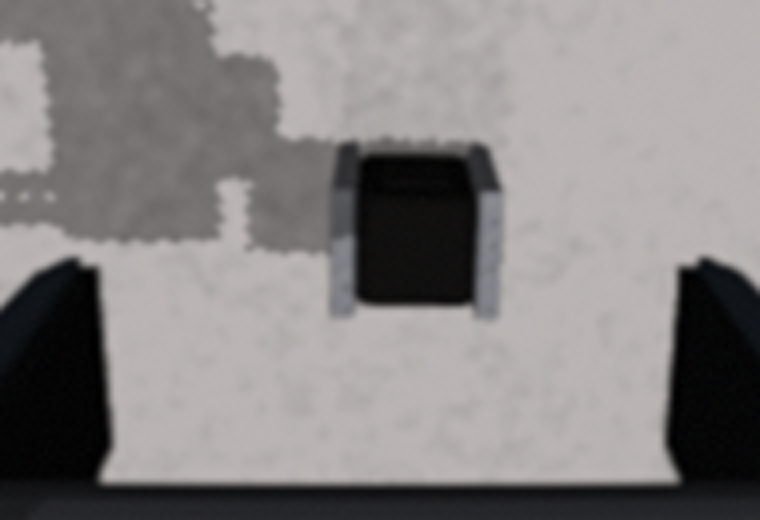

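Run:
```python
from h import *
import pickle
st=pickle.load(open("w6.pkl","rb"))
uv=np.array([(330,190),(502,190),(498,320),(332,318)])/4+[160,150]
X=plane("wrist",uv,44,st); print(X,X.mean(0),[np.degrees(np.arctan2(*(X[b]-X[a])[1::-1])) for a,b in [(0,1),(3,2),(3,0),(2,1)]],np.linalg.norm(X[0]-X[1]),np.linalg.norm(X[1]-X[2]))
k=260/48
px=[(265-24+(u+.5)/k-.5,187-24+(v+.5)/k-.5) for u,v in [(108,82),(84,140),(155,170),(180,107)]]
ot,dt=ray("top",[np.mean(px,0)]);ow,dw=ray("wrist",[uv.mean(0)],st);print(tri([(ot,dt[0]),(ow,dw[0])]))
m=X.mean(0);go((m[0],m[1],5),158)
```

```text
[[616.895 -31.445  44.   ]
 [632.137   6.821  44.   ]
 [663.625  -5.685  44.   ]
 [647.857 -43.746  44.   ]] [640.129 -18.514  44.   ] [np.float64(68.28215617026028), np.float64(67.49751744779451), np.float64(158.33160998948824), np.float64(158.33937876296952)] 41.18946541011474 33.880151901395614
(array([634.084, -17.816,  58.614]), [np.float64(1.1580532073834322), np.float64(1.1580532073833778)])
t 12.65 pos [620.089 -20.021 138.626] rot [179.937   0.056 158.198] shift shares [-0.036  0.017  0.267] turn share 0.0044 (deg 0.2) dist 135 rows 3.2 / 0.0 j6 -71.2
```

>>> {"name": "arm_command", "arguments": {"targets": [[0.1,-0.034,0.017,0.08,0],[0.2,-0.034,0.017,0.16,0],[0.3,-0.034,0.017,0.24,0],[0.35,-0.034,0.017,0.267,0],[0.4,-0.034,0.017,0.267,0],[1,-0.034,0.017,0.267,0],[1,-0.034,0.017,0.267,0],[1,-0.034,0.017,0.267,0]], "squeeze": 4}}

```text
time_s: 13.32
ee_pos: [639.6, -19.5, 5.5]
ee_rot: [179.9, 0.1, 158.1]
force: [-0.0, -0.2, -0.9]
gripper_width: 41.5
```

>>> {"name": "arm_command", "arguments": {"targets": [[1,0,0,0,0],[1,0,0,0,0],[1,0,0,0,0],[1,0,0,0,0]]}}

```text
time_s: 13.65
ee_pos: [639.5, -19.5, 5.5]
ee_rot: [179.9, 0.1, 158.1]
force: [0.0, 0.1, -2.1]
gripper_width: 41.3
```

>>> {"name": "arm_command", "arguments": {"targets": [[1,0,0,0,0],[1,0,0,0,0],[1,0,0,0,0],[1,0,0,0,0],[1,0,0,0,0],[1,0,0,0,0]], "squeeze": 20}}

```text
time_s: 14.15
ee_pos: [639.4, -19.5, 5.4]
ee_rot: [179.9, 0.1, 158.1]
force: [-0.8, -0.5, -1.9]
gripper_width: 41.1
```

Run:
```python
from h import *
go((489,343,135),183.9)
```

```text
t 14.15 pos [639.443 -19.481   5.446] rot [179.935   0.093 158.121] shift shares [ 0.549  0.561 -0.259] turn share -0.5729 (deg -25.8) dist 413 rows 9.9 / 3.6 j6 -70.9
```

>>> {"name": "arm_command", "arguments": {"targets": [[1,0,0,-0.08,0],[1,0,0,-0.16,0],[1,0,0,-0.24,0],[1,0.06,0.06,-0.26,-0.1],[1,0.12,0.12,-0.26,-0.2],[1,0.18,0.18,-0.26,-0.3],[1,0.24,0.24,-0.26,-0.4],[1,0.3,0.3,-0.26,-0.5]]}}

```text
time_s: 14.82
ee_pos: [556.8, 172.4, 135.7]
ee_rot: [180.0, 0.1, -179.2]
force: [0.4, -0.3, -1.5]
gripper_width: 40.9
```

Run:
```python
from h import *
go((489,343,100),183.9)
```

```text
t 14.82 pos [556.794 172.448 135.69 ] rot [ 179.96     0.144 -179.2  ] shift shares [0.131 0.343 0.071] turn share -0.0689 (deg -3.1) dist 187 rows 4.5 / 0.4 j6 -74.7
```

>>> {"name": "arm_command", "arguments": {"targets": [[1,0.131,0.343,0,-0.07],[1,0.131,0.343,0,-0.07],[1,0.131,0.343,0,-0.07],[1,0.131,0.343,0.02,-0.07],[1,0.131,0.343,0.07,-0.07],[1,0.131,0.343,0.07,-0.07],[1,0.131,0.343,0.07,-0.07]]}}

```text
time_s: 15.4
ee_pos: [487.4, 343.3, 99.2]
ee_rot: [-179.9, -0.0, -175.9]
force: [0.7, 0.3, -2.3]
gripper_width: 41.2
```

```bash
python3 snap.py w7
python3 - <<'E'
from h import *
go((489,343,11),183.9)
E
```

```text
t 15.45 pos [488.792 342.897 100.39 ] rot [-179.973    0.116 -175.982] shift shares [-0.     0.     0.179] turn share 0.0026 (deg 0.1) dist 89 rows 2.1 / 0.0 j6 -60.0
```

View pics/w7b.png

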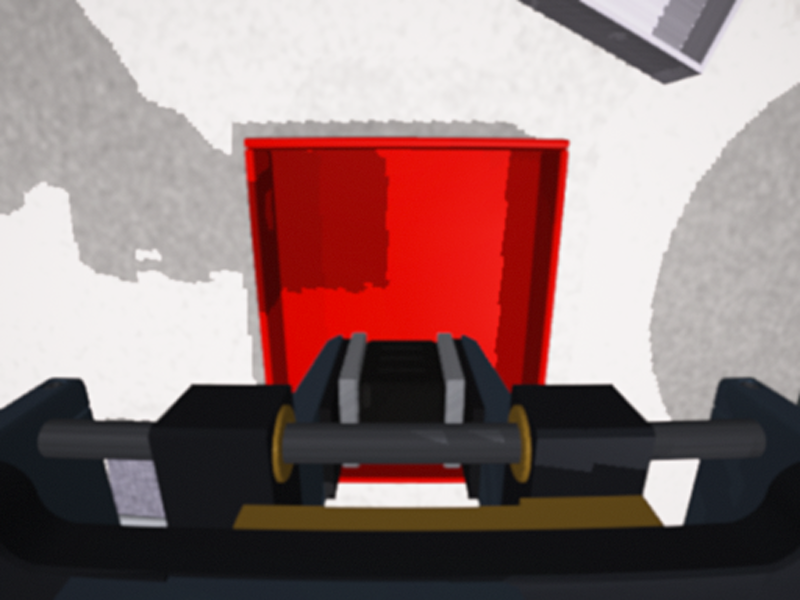

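The foot is centred over the red bin, whose near rim corners are at (246,142) and (568,143). I'm lowering it.

>>> {"name": "arm_command", "arguments": {"targets": [[1,0,0,0.06,0],[1,0,0,0.12,0],[1,0,0,0.165,0],[1,0,0,0.178,0],[1,0,0,0.178,0],[1,0,0,0.178,0]]}}

```text
time_s: 15.95
ee_pos: [490.6, 342.5, 12.7]
ee_rot: [180.0, 0.2, -176.1]
force: [0.6, 0.5, -0.7]
gripper_width: 41.3
```

>>> {"name": "arm_command", "arguments": {"targets": [[1,0,0,0.004,0],[1,0,0,0.004,0],[0.5,0,0,0.004,0],[0.5,0,0,0.004,0],[0.4,0,0,0.004,0],[0.3,0,0,0.004,0],[0.25,0,0,0.004,0],[0.25,0,0,0.004,0]]}}

```text
time_s: 16.62
ee_pos: [490.6, 342.6, 10.8]
ee_rot: [180.0, 0.2, -176.1]
force: [0.2, -0.1, 0.4]
gripper_width: 67.4
```

>>> {"name": "arm_command", "arguments": {"targets": [[0.25,0,0,-0.06,0],[0.25,0,0,-0.14,0],[0.2,0,0,-0.22,0],[0.1,0,0,-0.3,0],[0,0,0,-0.38,0],[0,0.1,0,-0.4,0],[0,0.1,0,-0.4,0],[0,0.1,0,-0.4,0]]}}

```text
time_s: 17.28
ee_pos: [437.7, 338.8, 211.9]
ee_rot: [179.9, 0.3, -176.0]
force: [0.1, -0.5, -0.3]
gripper_width: 91.1
```

```bash
python3 snap.py w8
python3 - <<'E'
from h import *
a=env.grab_frame("top")[:,:,::-1]; b=env.grab_frame("scene")[:,:,::-1]
cv2.imwrite("pics/top9.png",a);cv2.imwrite("pics/scene9.png",b)
c=cv2.resize(a[120:300,80:420],(800,424),interpolation=cv2.INTER_CUBIC);cv2.imwrite("pics/top9z.png",c)
c=cv2.resize(b[110:310,110:470],(800,444),interpolation=cv2.INTER_CUBIC);cv2.imwrite("pics/scene9z.png",c)
print(env.state()["time_s"])
E
```

```text
17.4333
```

View pics/top9z.png

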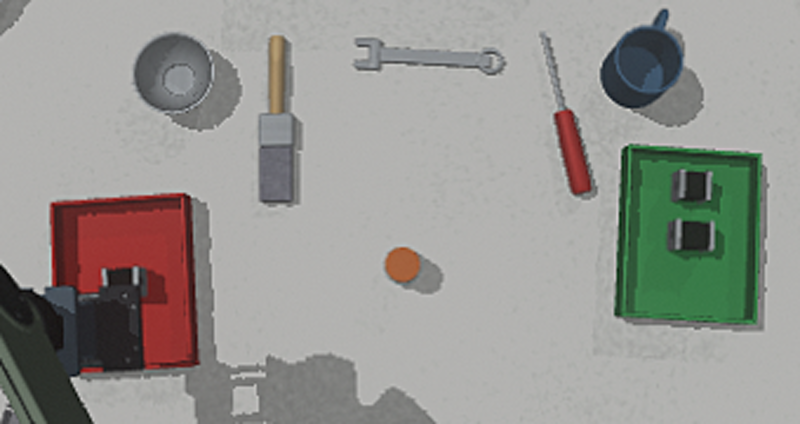

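View pics/scene9z.png

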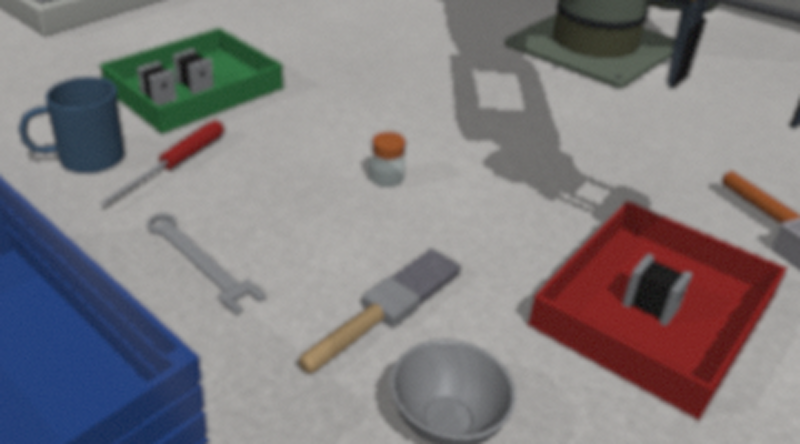

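View pics/w8b.png

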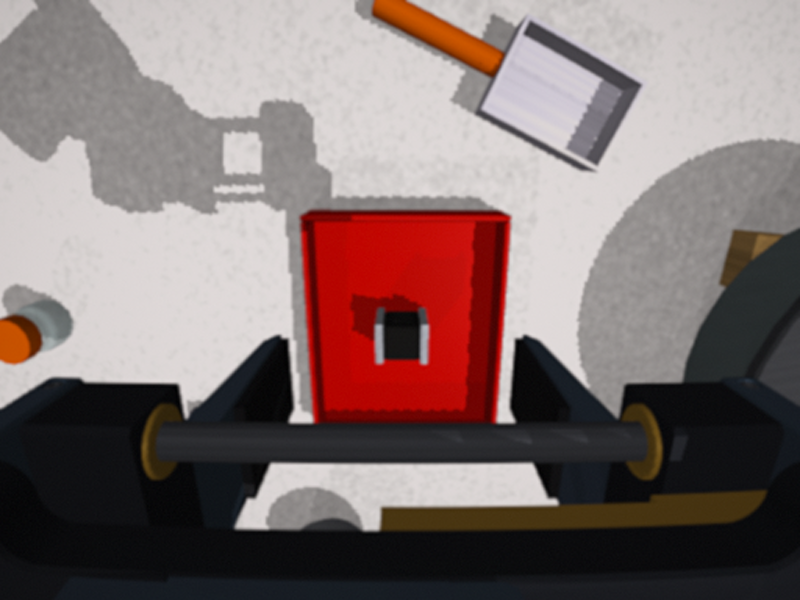

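All three feet stand upright: two in the green tray, at (692,185) and (692,235) in the top crop, and one in the red bin, at (403,335) in the wrist view. The bystanders are where they were and the gripper is clear, so I'm handing the job in.

Run:
```python
from h import *
s=env.state();print(s["ee_pos"],abs(s["qvel"]).max(),s["force"]); print(env.job_done())
```

```text
[440.014 338.801 209.641] 1.0987153694996221 [-0.487  0.065  0.022]
the job is handed in; nothing more can be done
None
```

I felt all three feet with a 4 N then a 20 N grip and sorted them. Two are springy and stand in the green tray; one is hardened and stands in the red bin. The job was handed in at about 17.4 s.

| Foot | Nominal width | Width at 4 N | Width at 20 N | Give at 20 N | Result | Placed in |
|---|---|---|---|---|---|---|
| foot_b | 38 mm | 35.2 mm | 27.8 mm | 10.2 mm | springy | green tray |
| foot_a | 46 mm | 43.2 mm | 36.1 mm | 9.9 mm | springy | green tray |
| foot_c | 42 mm | 41.3 mm | 41.1 mm | about 1 mm | hardened | red bin |

I never set the grip above 20 N.

**Last checks:** The final top, scene and wrist pictures show all three feet upright in their boxes and the gripper open, about 210 mm above the bench. By eye, the jar, wrench, screwdriver, brush, bowl and mug are where they were.

**Disagreements:**
- **Foot tops:** Heights triangulated from two views came out at 52, 40 and 59 mm, against the stated 44 mm.
- **Green tray rim:** One corner measured 29 mm and another 37 mm, against the stated 40 mm.
- **foot_c position:** The top and wrist cameras differed by about 4 mm.

The two views were close together and the calibration is only good to about 2 mm, so I used the stated heights. All three grasps and placings landed as planned.

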